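# Shut the inner tap of a double burner knob

## Task

Shut the centre flame of the countertop gas ring with its double knob: push the inner bar knob gently down to free its safety catch and, keeping it down past the catch, turn it clockwise (seen from above) until you feel it close snugly on its seat, without forcing it; then let go so that it springs back up and stays shut. Leave the outer ring, with its tab, as it is set, and leave the things round about where they stand.

Things in the scene. Friction and masses are not known exactly. Their poses are not given: they have to be found in the camera images.
- unit: countertop gas ring, a fixed steel box 340 x 340 x 60 mm; origin under its centre on the table, z up. Its flat deck is 60 mm above the table. The double knob's upright axis stands at x = -100 mm, y = 0 in its frame; the burner with a low pan support (up to 95 mm above the table, 105 mm radius) is centred at x = +60 mm.
- knob_grip (a point): point on the knob axis in the inner knob's black bar, 107 mm above the table while up: TCP height to grip. The bar is 38 mm long (this frame's x), 12 mm thick (y: close the fingers along y), 30 mm tall, from 20 mm below to 10 mm above this point. It stands on an aluminium disc, 40 mm diameter, its top 8 mm above the outer ring. z up. At turn 0 parallel to the unit.
- inner_turn (a joint): turn of the inner knob, rad, growing clockwise from above; begins between 0 and 0.2. While the knob is up a catch stops it at about 0.3; pressed down 4 mm or more it passes beneath, and from about 0.55 on it is past the catch and may rise. Turning takes about 0.15 N m against friction; it stays where it is left.
- inner_press (a joint): how far the inner knob is pressed down, m: 0 up, clear of the catch from 0.004, bottoms on its bearing at 0.008. The return spring pushes up with 5 N at the start and 1 N more per mm.
- inner_knob: the inner knob with its stem; origin on the axis at deck height, axes as knob_grip.
- outer_turn (a joint): turn of the outer ring in rad, clockwise from above, between -1 and 1 at the start; it turns very easily (0.05 N m) and stays where left. It must not be turned.
- outer_tab (a point): top of the outer ring's thumb tab, 37 mm from the knob axis, 86 mm above the table. The ring is black plastic, 72 mm in diameter, its top 80 mm above the table; the tab, 12 mm wide, reaches out to 44 mm from the axis.
- works: catch and valve seat hidden in the box, met by the knob's pin 25 mm off the axis; origin on the axis at deck height. The seat is met somewhere between turn 0.7 and 1.3, different each time: feel for it. From there torque rises 2.5 N m per rad. Snug is at least 0.1 N m above friction (4 N on the pin); over 0.5 N m (20 N) forces it. Friction holds it there after release.
- bearing: the hidden bearing on which the stem bottoms when pressed 8 mm; origin on the knob axis at deck height. More than 22 N on it is too much.
- shaker: bystander: glass jar with steel cap, 36 mm diameter, 70 mm tall, loose on the deck beside the knob; origin under its centre.
- mug: bystander: white mug, 80 mm diameter, 95 mm tall, standing on the table right of the ring; origin under its centre.
- spatula: bystander: spatula lying on the table left of the ring; origin under its middle.
- oil_bottle: bystander: amber glass bottle, 60 mm diameter, 170 mm tall, standing on the table right of the ring; origin under its centre.

How it is judged:
On the way, in this order (a step that is already met when the one before it is completed fails the run):
1. the inner knob is pressed down at least 4 mm, clear of its catch, before it has been turned past it (value of joint inner_press above 0.004 m and value of joint inner_turn below 0.5 rad), for 0.05 s.
2. the inner knob, past the catch, is turned snugly on to its seat: at least 4 N on its pin for 0.2 s (value of joint inner_turn above 0.58 rad and contact force between inner_knob and works above 4 N), for 0.2 s.
At the end, for the whole second after the job is handed in: the inner knob is past its catch, risen to within 1.5 mm of fully up, at rest and still pressed on its valve seat (more than 1.5 N on its pin); the outer ring's tab is within 4 mm of where it was (value of joint inner_turn above 0.58 rad and contact force between inner_knob and works above 1.5 N and value of joint inner_press below 0.0015 m and velocity of joint inner_turn between -0.05 and 0.05 rad/s and distance of outer_tab from where it was at the start of the episode below 0.004 m); the robot touches nothing.
It fails at once if the outer ring is turned: its tab moves more than 4 mm (distance of outer_tab from where it was at the start of the episode above 0.004 m).
It fails at once if the inner knob is forced against its catch or its seat (more than 20 N on its pin, about 0.5 N m) (contact force between inner_knob and works above 20 N).
It fails at once if the inner knob is rammed down on its bearing with more than 22 N (contact force between inner_knob and bearing above 22 N).
It fails at once if a bystander is moved more than 20 mm (distance of any of shaker, mug, spatula, oil_bottle from where it was at the start of the episode above 0.02 m).
It also fails if it takes over 67 s, if anything falls off the work surface, if the arm or the gripper's body presses on something with over 40 N, if the wrist force passes 120 N, or if a joint passes its speed limit or range.

## Robot

A 6-joint arm with a two-finger parallel gripper is mounted at the origin on the work surface. World frame = base frame: x ahead of the robot, y to its left, z up, the work surface at z = 0. Lengths are in m, angles in rad, forces in N, time in s.
With the tool pointing down it reaches from about 0.4 to 0.825 m from the base axis. Payload 7 kg.
Tool frame: the origin (TCP) lies between the finger pads, 19 mm behind the fingertips; this is the grasp point; z points along the fingers, y is the line along which they close (so a half turn about z gives the same grasp; the last joint's range is limited). The gripper opens to 88 mm and grips with 3 to 60 N. Pads are 19 mm wide; open, the fingers measure 130 mm over their backs; the gripper's body (78 mm by 193 mm) begins 47 mm behind the grasp point.
Start: joints at [-1.007, 0.359, 0.012, 0, -1.224, -0.288], TCP at [0.184, -0.649, 0.245] pointing down, gripper open.
Joint ranges: [-3.07, 3.07], [-1.43, 2.12], [-1.02, 1.25], [-3.03, 1.67], [-3.05, -0], [-3.03, 3.03]. Speed limits (rad/s): [2.39, 2.39, 3.01, 3.14, 3.14, 3.14].

## Interface

Orientations are given as a 3x3 rotation matrix whose columns are the frame's x, y, z axes.
In Python, from bench import r, claw, kin, telemetry, viewer gives the robot as it stands. The module is installed in compiled form; this text tells all that it offers. Calls block until the motion is done:
- r.move_pose(position, orientation): joint-space move of the TCP to a pose.
- r.move_straight(position, max_speed=0.15, attitude=None): straight line of the TCP; attitude=None keeps the orientation; max_speed is the mean speed in m/s.
- r.goto_joints(angles): joint-space move.
- claw.move_gripper(opening, newtons=None): opening from 0.0 (shut) to 1.0 (fully open); newtons is the grip in N (None keeps the last); returns when the fingers have stopped.
- r.hold(seconds).
- kin.ik(position, orientation): joint angles nearest the present ones, or None.
- telemetry.sense(): the state.
- viewer.grab_frame(name): name is "side" or "top"; returns the picture (480x640x3 uint8, blue, green, red); there is no depth.
- viewer.calibration(name): a dict with "vertical_fov" (degrees; the focal length in pixels is half the picture's height over the tangent of half this angle, whatever the lens; pixels are square), "cx", "cy" (the principal point, pixels), "k1" (the pictures are not rectified: a ray, as slopes to the right and down, at radius r is drawn at 1 + k1 r^2 times it, then the intrinsics apply), "R" (3x3) and "t" (3): a world point X has camera coordinates R X + t. Camera axes: x right, y down, z forward; pixel columns grow to the right and rows downward; lengths in m; the calibration is good to about 2 mm. A picture is of the moment at which its call begins. calibration takes no time and is no camera call.
A pose or a line that the arm cannot do raises r.PlanningError and nothing moves.
- r.finish_job(): hands the job in; it is judged then, once.
The state is a dict: "t": time; "joint_pos": joint angles; "joint_vel": joint speeds; "tau": joint torques, N m; "ee_pos": TCP position; "ee_rot": TCP orientation; "force": force on the tool from outside, world axes, zero at the start; "ft_torque": the same for the moment, N m; "gripper_width": opening from 0.0 (shut) to 1.0 (fully open); "gripper_force": force on a finger pad.
Only numpy, scipy, OpenCV 4.12 (cv2) and the standard library are available. Lean on these libraries where they do the work, as an engineer would, in place of code of your own. Each camera call takes 0.05 s, during which the arm holds its last target. There are 200 camera calls.

## Working session

There is one attempt and no reset: what is moved stays moved. The work goes in short steps, each a Python script; the robot and the scene stay as the last script left them, time stands still between calls to the robot, and variables do not carry over. Pictures are saved under pics/ and viewed, at most 10 in all, crops included, and the job is handed in when it is done.

```bash
mkdir -p pics; python3 - <<'E'
from bench import r,claw,kin,telemetry,viewer
import cv2
for n in("top","side"):
    cv2.imwrite(f"pics/{n}0.png",viewer.grab_frame(n)); print(viewer.calibration(n))
s=telemetry.sense(); print(s)
E
```

```text
{'vertical_fov': 52.68661028749377, 'cx': 320.7674605421712, 'cy': 239.0480192894177, 'k1': -0.08403807050676292, 'R': array([[ 0.02036615, -0.99959864,  0.01969203],
       [-0.98051303, -0.02381888, -0.19500476],
       [ 0.19539553, -0.01533679, -0.98060459]]), 't': array([0.01008763, 0.55303152, 0.90710355])}
{'vertical_fov': 52.481176961923396, 'cx': 310.40343764891236, 'cy': 229.9924877329796, 'k1': -0.022538736623661435, 'R': array([[-0.82976826, -0.55810721, -0.00098713],
       [-0.42116165,  0.62732246, -0.65504915],
       [ 0.36620691, -0.54312326, -0.75558562]]), 't': array([0.42925189, 0.26682437, 0.9853446 ])}
{'t': 0.1, 'joint_pos': array([-1.00691551e+00,  3.59304618e-01,  1.11503123e-02, -3.13286753e-04,
       -1.22411206e+00, -2.88085379e-01]), 'joint_vel': array([ 0.0003846 , -0.00233202,  0.00270906,  0.00240831,  0.00099238,
       -0.00056549]), 'tau': array([-7.81275994e-04, -5.84162307e+01,  2.93752456e+01,  7.01536015e+00,
        1.02368620e-02, -6.75610181e-05]), 'ee_pos': array([ 0.18366393, -0.64909987,  0.24452232]), 'ee_rot': array([[-9.62237898e-01, -2.72209367e-01, -5.36651100e-04],
       [-2.72209862e-01,  9.62236889e-01,  1.39992509e-03],
       [ 1.35312763e-04,  1.49314270e-03, -9.99998876e-01]]), 'force': array([-0.71146739,  0.029849  ,  0.40474872]), 'ft_torque': array([-0.05953139,  0.03338473,  0.0144173 ]), 'gripper_force': 0.0, 'gripper_width': 0.999304851134756}
```

View pics/top0.png

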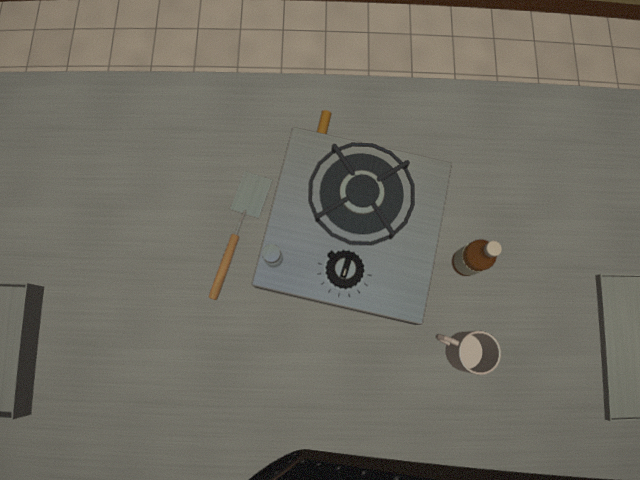

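View pics/side0.png

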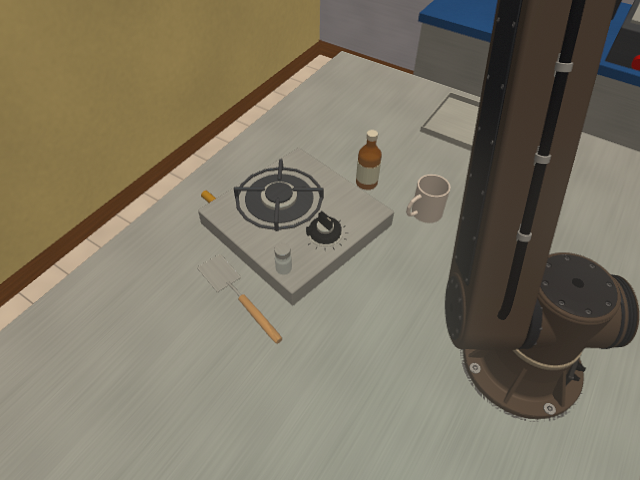

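The top view shows the unit's deck corners near (293,127), (451,163), (421,324) and (253,287). The knob is near (345,269), the shaker near (272,257), and the mug and bottle stand to the right. In the side view the knob is near (325,228). I'll enlarge both.

```bash
cat > h.py <<'E'
import numpy as np, cv2
from bench import r,claw,kin,telemetry,viewer
def ray(n,u,v):
    c=viewer.calibration(n); f=240/np.tan(np.radians(c["vertical_fov"])/2)
    K=np.array([[f,0,c["cx"]],[0,f,c["cy"]],[0,0,1]])
    p=cv2.undistortPoints(np.array([[[u,v]]],float),K,np.array([c["k1"],0,0,0,0]))[0,0]
    R=np.array(c["R"]); t=np.array(c["t"]); return -R.T@t, R.T@np.array([p[0],p[1],1])
def at(n,u,v,z):
    o,d=ray(n,u,v); return (o+d*(z-o[2])/d[2])[:2]
def pix(n,X):
    c=viewer.calibration(n); f=240/np.tan(np.radians(c["vertical_fov"])/2)
    K=np.array([[f,0,c["cx"]],[0,f,c["cy"]],[0,0,1]])
    return cv2.projectPoints(np.array(X,float).reshape(-1,1,3),cv2.Rodrigues(np.array(c["R"]))[0],np.array(c["t"]),K,np.array([c["k1"],0,0,0,0]))[0][:,0]
E
python3 - <<'E'
from h import *
for n,(x,y) in dict(top=(315,239),side=(295,198)).items():
    im=cv2.imread(f"pics/{n}0.png")[y:y+60,x:x+60] if n=="top" else cv2.imread(f"pics/{n}0.png")[y:y+60,x:x+60]
    cv2.imwrite(f"pics/{n}1.png",cv2.resize(im,None,fx=10,fy=10,interpolation=cv2.INTER_CUBIC))
C=np.array([at("top",u,v,.06) for u,v in((293,127),(451,163),(421,324),(253,287))])
print(C,np.linalg.norm(C-np.roll(C,-1,0),axis=1))
P,Q=C[:2].mean(0),C[2:].mean(0); print(C.mean(0))
d=P-Q+0; yaw=np.arctan2(d[1],d[0]); e=(C[0]+C[3])/2-(C[1]+C[2])/2; print(np.degrees(yaw),np.degrees(np.arctan2(e[1],e[0]))-90)
c=C.mean(0); print("axis from corners",c-0.1*np.array([np.cos(yaw),np.sin(yaw)]), at("top",345,269,.1),at("side",325,225,.1))
print("shaker",at("top",272,250,.13))
E
```

```text
[[ 0.78712141  0.08494522]
 [ 0.71811009 -0.24305898]
 [ 0.3895515  -0.17378838]
 [ 0.45386821  0.1515765 ]] [0.33518549 0.33578142 0.33166088 0.33984912]
[ 0.5871628  -0.04508141]
-11.60427221586863 -11.533560367266375
axis from corners [ 0.48920678 -0.02496632] [ 0.48765143 -0.02327646] [ 0.48605118 -0.01249354]
shaker [0.51519028 0.11166464]
```

View pics/top1.png

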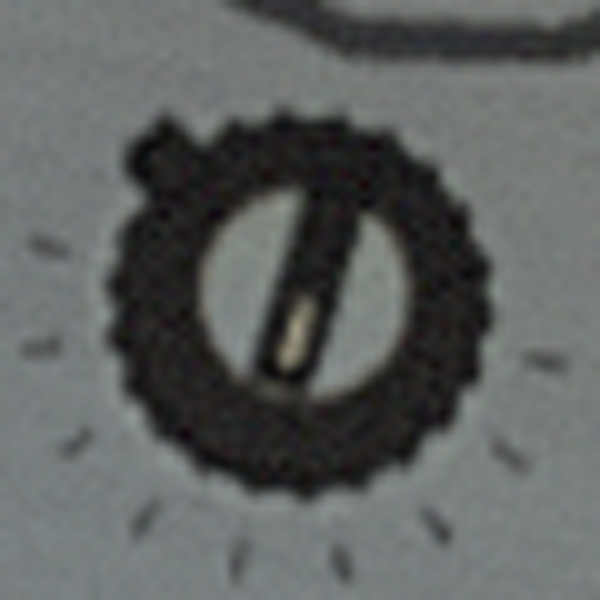

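View pics/side1.png

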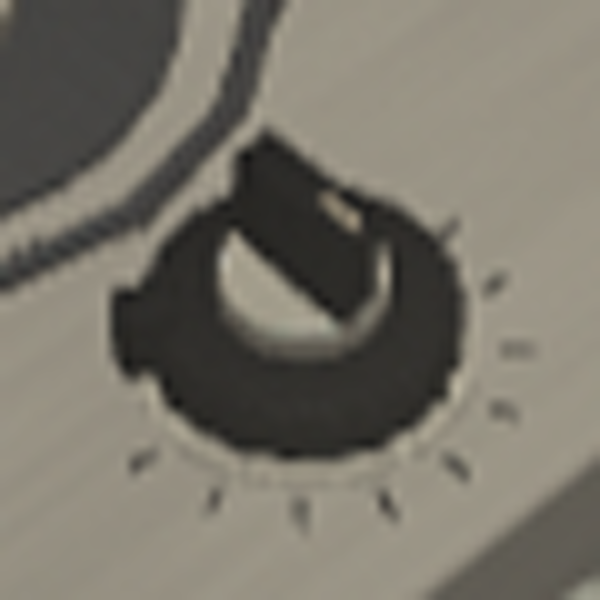

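The top crop shows the ring spanning crop x 110–490 and y 115–490, with the disc centre at about (305,295). The bar's edges run (310,195)→(258,370) and (362,205)→(305,385), and the tab is up and left at (165,150). The side crop shows the same knob, with the disc spanning x 218–390 and the ring's right edge at 465 and bottom at 460.

```bash
cat >> h.py <<'E'
def R(yaw): 
    c,s=np.cos(yaw),np.sin(yaw); return np.array([[c,s,0],[s,-c,0],[0,0,-1.]])
E
python3 - <<'E'
from h import *
T=lambda a,b:(315+a/10-.45,239+b/10-.45)
print("ring",at("top",*T(300,302),.08),"disc",at("top",*T(306,295),.088))
a,b=at("top",*T(336,200),.117),at("top",*T(281,378),.117)
print("bar ends",a,b,np.linalg.norm(a-b),"mid",(a+b)/2,"yaw",np.arctan2(*(a-b)[::-1]))
th=np.linspace(0,2*np.pi,200)
x,y=.4875,-.0235
def ext(n,rad,z,off):
    p=pix(n,np.c_[x+rad*np.cos(th),y+rad*np.sin(th),0*th+z]); p=(p-off+.45)*10; print(n,rad,p.min(0),p.max(0))
ext("top",.036,.08,(315,239));ext("top",.02,.088,(315,239))
ext("side",.036,.08,(295,198));ext("side",.036,.065,(295,198));ext("side",.02,.088,(295,198))
for yaw in(-.29,):
  for k in(0,np.pi):
    for dy in(0,-1.35):
        q=kin.ik([x,y,.112],R(yaw+k+dy)); print(k,dy,None if q is None else np.round(q,3))
u=np.array([np.cos(-.29),np.sin(-.29)])*.019;v=np.array([-u[1],u[0]])*6/19
c=np.array([[*(np.array([x,y])+i*u+j*v),.117] for i in(1,-1) for j in(1,-1)])
print((pix("side",c)-(295,198)+.45)*10)
E
```

```text
ring [ 0.4908517  -0.02375824] disc [ 0.49111365 -0.02434917]
bar ends [ 0.5048307  -0.02772129] [ 0.47169338 -0.01798381] 0.03453839479548028 mid [ 0.48826204 -0.02285255] yaw -0.28580721094865436
top 0.036 [109.86588966 133.4079051 ] [486.59203543 507.98646113]
top 0.02 [195.68631038 209.32582586] [406.78089877 419.17641159]
side 0.036 [166.28892507 184.15290981] [480.46423355 420.49469239]
side 0.036 [166.27491397 227.09043843] [477.29002264 462.84023224]
side 0.02 [236.46279563 211.77437173] [411.92594385 343.20481502]
0 0 [ 0.356  0.187 -0.57   0.    -0.813  0.925]
0 -1.35 [ 0.356  0.187 -0.57   0.    -0.813 -0.425]
3.141592653589793 0 [ 0.356  0.187 -0.57   0.    -0.813 -2.216]
3.141592653589793 -1.35 [ 0.356  0.187 -0.57   0.    -0.813  2.717]
[[252.01782968 155.22786246]
 [292.58511675 130.47577022]
 [362.94660195 252.42599367]
 [403.72053295 226.78388601]]
```

```bash
python3 - <<'E'
from h import *
x,y,yaw=.491,-.0235,-.288
claw.move_gripper(.5,5)
r.move_pose([x,y,.2],R(yaw)); r.move_straight([x,y,.125],.1); r.hold(.3)
def show(m): s=telemetry.sense(); print(m,round(s["t"],2),s["ee_pos"].round(4),s["force"].round(2),s["ft_torque"].round(3),s["gripper_width"].round(4),round(float(s["gripper_force"]),1))
show("above"); cv2.imwrite("pics/side2.png",cv2.resize(viewer.grab_frame("side")[150:300,225:425],None,fx=4,fy=4,interpolation=cv2.INTER_CUBIC))
r.move_straight([x,y,.112],.05); r.hold(.3); show("down")
claw.move_gripper(0,5); r.hold(.4); show("grip")
E
```

```text
Traceback (most recent call last):
AttributeError: 'float' object has no attribute 'round'
```

```bash
cat >> h.py <<'E'
def show(m):
    s=telemetry.sense(); print(m,round(s["t"],2),s["ee_pos"].round(4),s["force"].round(2),s["ft_torque"].round(3),round(float(s["gripper_width"]),4),round(float(s["gripper_force"]),1)); return s
E
python3 - <<'E'
from h import *
x,y,yaw=.491,-.0235,-.288
show("above"); cv2.imwrite("pics/side2.png",cv2.resize(viewer.grab_frame("side")[150:300,225:425],None,fx=4,fy=4,interpolation=cv2.INTER_CUBIC))
r.move_straight([x,y,.112],.05); r.hold(.3); show("down")
claw.move_gripper(0,5); r.hold(.4); show("grip")
E
```

```text
above 4.68 [ 0.4912 -0.0234  0.1254] [ 0.31 -0.96  0.76] [-0.023  0.161  0.025] 0.4994 0.0
down 5.44 [ 0.4911 -0.0235  0.1122] [-0.53 -0.69 -0.06] [-0.071  0.177 -0.034] 0.5003 0.0
grip 6.47 [ 0.491  -0.0236  0.112 ] [-0.5  -1.61  1.31] [-0.583  0.26   0.03 ] 0.1389 5.0
```

View pics/side2.png

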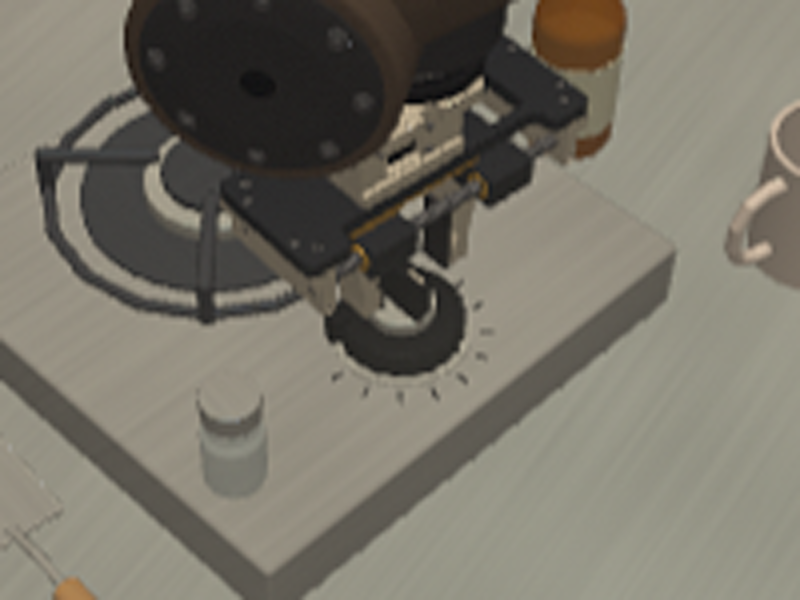

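The picture shows the fingers straddling the bar, clear of the shaker and pan support. A width of 12.2 mm confirms the bar is gripped, and the small lateral force shows it is well centred. Next I'll press it down in steps.

```bash
python3 - <<'E'
from h import *
x,y,yaw=.491,-.0235,-.288
claw.move_gripper(0,35); r.hold(.3); show("grip35")
for i in range(1,8):
    r.move_straight([x,y,.112-.001*i],.01); r.hold(.15); s=show(i)
    if s["force"][2]>11.3: break
E
```

```text
grip35 6.98 [ 0.491  -0.0236  0.112 ] [-1.39 -2.51  1.28] [-0.877  0.281  0.067] 0.1359 35.0
1 7.38 [ 0.491  -0.0236  0.1112] [-1.1  -1.7   4.42] [-0.942  0.798  0.071] 0.135 35.0
2 7.78 [ 0.491  -0.0236  0.1102] [-2.63 -2.42  5.44] [-0.871  0.921  0.021] 0.1362 35.0
3 8.18 [ 0.491  -0.0236  0.1093] [-2.8  -2.54  6.93] [-0.86   1.02   0.039] 0.1395 35.0
4 8.58 [ 0.491  -0.0236  0.1084] [-2.46 -1.87  7.58] [-0.841  1.243  0.015] 0.1335 35.0
5 8.98 [ 0.4911 -0.0236  0.1075] [-3.59 -1.07  8.47] [-0.777  1.282  0.056] 0.1352 35.0
6 9.38 [ 0.4911 -0.0236  0.1065] [-3.16 -0.97  9.38] [-0.814  1.396  0.044] 0.1306 35.0
7 9.78 [ 0.4911 -0.0236  0.1056] [-2.83 -1.22 10.24] [-0.767  1.555  0.017] 0.1317 35.0
```

```bash
cat >> h.py <<'E'
def turn(x,y,z,yaw,n=4):
    r.goto_joints(kin.ik([x,y,z],R(yaw)))
    S=[]
    for _ in range(n): r.hold(.04); S.append(telemetry.sense())
    f=np.mean([s["force"] for s in S],0); m=np.mean([s["ft_torque"] for s in S],0); E=S[-1]["ee_rot"]
    a=np.arctan2(E[1,0],E[0,0]); print(round(S[-1]["t"],2),"cmd",round(yaw,3),"yaw",a.round(4),"turn~",round(-.2025-a,3),"F",f.round(2),"Mz",m[2].round(3),"z",S[-1]["ee_pos"][2].round(4)); return m[2],f
E
python3 - <<'E'
from h import *
x,y,z,yaw=.491,-.0235,.105,-.288
while -.2025-yaw<.66:
    yaw-=.04; m,f=turn(x,y,z,yaw)
    if abs(m)>.35 or np.hypot(*f[:2])>12 or f[2]<8: print("stop");break
E
```

```text
10.2 cmd -0.328 yaw -0.3278 turn~ 0.125 F [-3.33 -1.26 10.88] Mz 0.021 z 0.1056
10.62 cmd -0.368 yaw -0.3678 turn~ 0.165 F [-3.58 -2.01 10.97] Mz 0.037 z 0.1056
11.03 cmd -0.408 yaw -0.4078 turn~ 0.205 F [-3.68 -1.03 10.46] Mz 0.024 z 0.1056
11.45 cmd -0.448 yaw -0.4478 turn~ 0.245 F [-3.67 -0.78 10.32] Mz 0.032 z 0.1056
11.87 cmd -0.488 yaw -0.4878 turn~ 0.285 F [-3.52 -0.58 10.55] Mz 0.052 z 0.1057
12.28 cmd -0.528 yaw -0.5278 turn~ 0.325 F [-3.62 -0.27 10.08] Mz 0.033 z 0.1056
12.7 cmd -0.568 yaw -0.5678 turn~ 0.365 F [-3.64  0.03  9.84] Mz 0.015 z 0.1057
13.12 cmd -0.608 yaw -0.6078 turn~ 0.405 F [-3.54  0.51 10.22] Mz 0.027 z 0.1057
13.53 cmd -0.648 yaw -0.6477 turn~ 0.445 F [-3.51  0.6  10.25] Mz 0.05 z 0.1057
13.95 cmd -0.688 yaw -0.6878 turn~ 0.485 F [-3.16  0.74 10.4 ] Mz 0.028 z 0.1057
14.37 cmd -0.728 yaw -0.7278 turn~ 0.525 F [-3.58  0.82 10.48] Mz 0.017 z 0.1057
14.78 cmd -0.768 yaw -0.7678 turn~ 0.565 F [-3.62  0.99 10.23] Mz 0.03 z 0.1057
15.2 cmd -0.808 yaw -0.8078 turn~ 0.605 F [-3.31  1.55 10.79] Mz 0.032 z 0.1057
15.62 cmd -0.848 yaw -0.8478 turn~ 0.645 F [-3.35  1.81 10.79] Mz 0.005 z 0.1057
16.03 cmd -0.888 yaw -0.8877 turn~ 0.685 F [-3.26  1.95 10.8 ] Mz 0.043 z 0.1057
```

```bash
python3 - <<'E'
from h import *
s=show("now"); print(s["tau"].round(3), s["joint_pos"].round(3))
cv2.imwrite("pics/side3.png",cv2.resize(viewer.grab_frame("side")[190:280,275:395],None,fx=6,fy=6,interpolation=cv2.INTER_CUBIC))
E
```

```text
now 16.03 [ 0.4916 -0.0229  0.1057] [-2.75  2.22 10.51] [0.638 1.499 0.036] 0.1331 35.0
[-8.0900e-01 -3.4517e+01  2.0767e+01  4.9910e+00  1.0710e+00 -2.8000e-02] [ 0.354  0.201 -0.57  -0.    -0.798  0.33 ]
```

View pics/side3.png

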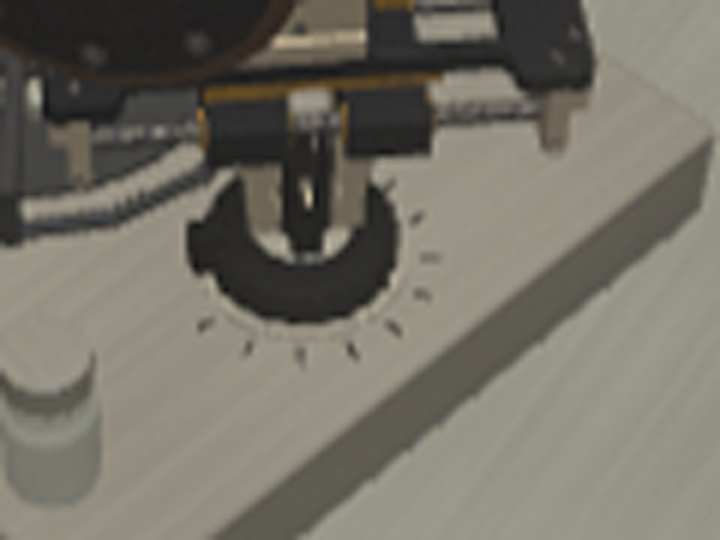

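The bar has turned with the fingers, the ring's tab is unmoved, and the tips are clear of the ring. I'll go on in fine steps and feel for the seat.

```bash
python3 - <<'E'
from h import *
x,y,z,yaw=.491,-.0235,.105,-.888
while -.2025-yaw<1.45:
    yaw-=.02; m,f=turn(x,y,z,yaw)
    if abs(m)>.2 or np.hypot(*f[:2])>12 or f[2]<8: print("stop");break
E
```

```text
16.5 cmd -0.908 yaw -0.9076 turn~ 0.705 F [-3.14  1.55 10.33] Mz 0.068 z 0.1058
16.92 cmd -0.928 yaw -0.9276 turn~ 0.725 F [-3.23  2.08 10.48] Mz 0.113 z 0.1058
17.33 cmd -0.948 yaw -0.9475 turn~ 0.745 F [-3.2   1.67  9.9 ] Mz 0.132 z 0.1058
17.75 cmd -0.968 yaw -0.9674 turn~ 0.765 F [-3.28  2.39 10.24] Mz 0.159 z 0.1058
18.17 cmd -0.988 yaw -0.9874 turn~ 0.785 F [-3.33  2.24 10.18] Mz 0.204 z 0.1058
stop
```

The seat torque rises steadily from turn 0.70 and is now about 0.18–0.22 N m, well inside the snug range. One more small step, then raise and let go.

```bash
python3 - <<'E'
from h import *
x,y,yaw=.491,-.0235,-1.003
turn(x,y,.105,yaw,8)
r.move_straight([x,y,.1115],.015); r.hold(.2); s=show("raised")
claw.move_gripper(.45); r.hold(.3); show("open")
r.move_straight([x,y,.17],.08); r.move_straight([x-.0,y,.3],.15)
r.move_pose([.45,-.3,.35],R(yaw)); r.hold(.3); show("away")
a=viewer.grab_frame("top")[239:299,315:375]; b=cv2.imread("pics/top0.png")[239:299,315:375]
c=viewer.grab_frame("side")[198:258,295:355]
cv2.imwrite("pics/end.png",np.hstack([cv2.resize(i,(266,266),interpolation=cv2.INTER_CUBIC) for i in(b,a,c)]))
E
```

```text
18.75 cmd -1.003 yaw -1.0023 turn~ 0.8 F [-3.23  1.84  9.7 ] Mz 0.246 z 0.1058
raised 19.53 [ 0.4916 -0.023   0.1117] [-0.54  5.2   3.01] [2.217 0.035 0.265] 0.1352 35.0
open 20.53 [ 0.491  -0.0235  0.1115] [0.34 0.27 0.16] [-0.064  0.083 -0.01 ] 0.451 0.0
away 23.83 [ 0.4504 -0.2992  0.35  ] [0.88 0.45 0.18] [-0.027  0.129  0.01 ] 0.4481 0.0
```

View pics/end.png

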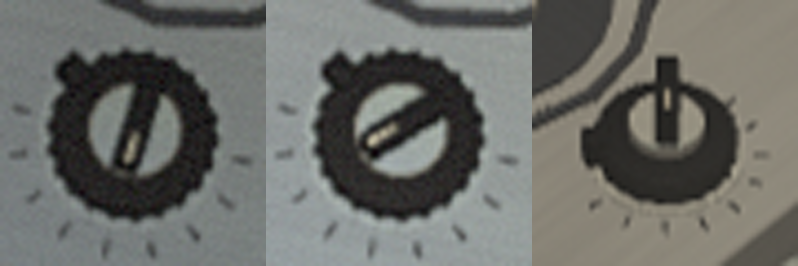

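Before and after crops: the bar has turned to a yaw of about -1.0 rad and stayed there, the knob has risen, and the tab sits at the same place in both.

```bash
python3 -c "
from bench import r
print(r.finish_job())"
```

```text
the job is handed in; nothing more can be done
None
```

I shut the centre flame and handed the job in, with no verdict returned: the inner knob closed on its seat at about 0.22 N m (roughly 9 N on the pin), sprang back up and stayed turned, and the outer ring's tab shows no movement in the before-and-after pictures.

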